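# Isolate the bath, slide the shelf board out to the mark and hold it

## Task

First switch the bath off at its isolator: turn the handle clockwise as far as it goes, until its nose points at the single rib. Only then slide the shelf board straight out over the empty bath, flat on its plinth all the way, until its front edge is in line with the marker blade clipped to the bath's rim. The board is past its balance point there, so finish while still holding it with the gripper, level and still, so that I can fit the bracket under it; leave the jar, the beaker and the screwdriver where they stand.

Things in the scene. Friction and masses are not known exactly. Their poses are not given: they have to be found in the camera images.
- isolator: Grey plastic switch box, 120 x 120 x 55 mm high, fixed to the bench at the robot's left. Origin at the centre of its underside, z up. Black rotary handle on top; seen from above, one low rib lies on the box's own +x side (off) and a pair of ribs 60 degrees counter-clockwise from it (on).
- iso_handle (a joint): Angle of the isolator's handle about the vertical axis through the box's centre, growing counter-clockwise from above: 0 = off (nose at the single rib, stop), 1.047 = on (nose at the pair of ribs, stop). Stiff: takes about 0.1 N m to turn and stays where it is left. Starts on.
- iso_grip (a point): Grip point of the handle, on its axis, 87 mm above the bench (32 above the box top). The handle is an upright black blade 16 mm thick, from 32 mm behind to 30 mm ahead of the axis, then a 7 mm thick nose to 44 mm; top 97 mm above the bench. Under it a disc of radius 28 mm, 8 mm high. The point's x axis points along the nose and turns with it.
- plinth: White and grey instrument plinth fixed to the bench, 300 mm long, 160 mm wide, 100 mm high, flat top without rails. Origin on the bench under the middle of its outer edge; +x points outward (over the bath; roughly to the robot's right), z up; the plinth reaches from x = 0 back to x = -300 mm.
- board: Loose pale wooden shelf board, 320 x 110 x 12 mm, 0.44 to 0.72 kg, lying on the plinth, overhanging its outer edge by 30 to 70 mm. Origin at the centre of its underside; +x towards its front edge (outward), z up. Balances at about 164 mm of overhang; at the mark it overhangs 190 to 225 mm and tips unless its tail is held. Ordinary friction on the plinth.
- board_front (a point): Middle of the board's front edge, on its top face (160 mm ahead of the board's origin, 12 mm above its underside, so 112 mm above the bench).
- board_rib (a point): Grip point of the dark wooden rib across the board near its tail: 14 mm thick along the slide, 80 mm wide, 30 mm high above the board's top. The point is at the rib's centre, 24 mm above the board's top (136 above the bench), 295 mm behind the front edge; 18 mm of board lie behind the rib. Axes as the board's.
- bath: Open empty steel bath, 270 x 180 x 80 mm high, 5 mm walls, fixed on the bench 10 mm beyond the plinth's outer edge, under the board's path. Origin at the centre of its underside, +x outward as for the plinth. It must not carry the board.
- clip: Dark steel clip fixed on the rim of the bath's side wall that is farther from the robot. Origin on the rim, 80 mm above the bench; +x outward as for the plinth.
- mark (a point): Centre of the clip's upright marker blade (4 mm thick along the slide, 22 mm wide across it, from 84 to 134 mm above the bench), 110 mm above the bench, 87.5 mm beside the plinth's centre line. Its x axis points outward along the slide; the front edge is at the mark when its x in this frame is 0.
- jar: Amber glass jar with white cap, 68 mm across, 85 mm high; origin at the centre of its underside. Bystander.
- beaker: Glass beaker, 70 mm across, 90 mm high; origin at the centre of its underside. Bystander.
- screwdriver: Screwdriver lying on the bench between robot and bath; origin under its middle. Bystander.
Not all that is in view belongs to the job. What is shaped like the isolator but red or turquoise is not meant.

How it is judged:
On the way:
1. the isolator is off while the board has not yet been moved (value of joint iso_handle below 0.1 rad and distance of board from where it was at the start of the episode below 0.02 m), for 0.2 s.
At the end, for the whole second after the job is handed in: Fingers still pressing on the board (over 1 N); isolator below 0.1 rad; front edge within 8 mm of the mark along the slide and 25 mm of the plinth's centre line; board straight to 0.12 rad, level to 0.05 rad, flat on the plinth (tail up under 6 mm), still, touching neither bath nor clip (value of joint iso_handle below 0.1 rad and x of board_front in the frame of mark between -0.008 and 0.008 m and y of board_front in the frame of plinth between -0.025 and 0.025 m and angle between the x axis of board and the x axis of plinth, either way round below 0.12 rad and angle between board's own z axis and vertical below 0.05 rad and z of board_rib in the frame of plinth below 0.142 m and z of board_front in the frame of plinth above 0.104 m and linear speed of board below 0.01 m/s and contact force between the fingers and board above 1 N and contact force between board and bath below 0.3 N and contact force between board and clip below 0.3 N); the arm keeps its last pose, push and grip.
It fails at once if the board is lifted off the plinth (its tail by more than 25 mm) (z of board_rib in the frame of plinth above 0.161 m).
It fails at once if the board tips (more than 0.15 rad) (angle between board's own z axis and vertical above 0.15 rad).
It fails at once if the isolator is switched on again after the board has come out (value of joint iso_handle above 0.3 rad and distance of board from where it was at the start of the episode above 0.06 m).
It fails at once if the jar, beaker or screwdriver is disturbed (moved more than 25 mm) (distance of any of jar, beaker, screwdriver from where it was at the start of the episode above 0.025 m).
It also fails if it takes over 43 s, if anything falls off the work surface, if the arm or the gripper's body presses on something with over 40 N, if the wrist force passes 120 N, or if a joint passes its speed limit or range.

## Robot

A 6-joint arm with a two-finger parallel gripper is mounted at the origin on the work surface. World frame = base frame: x ahead of the robot, y to its left, z up, the work surface at z = 0. Lengths are in m, angles in rad, forces in N, time in s.
With the tool pointing down it reaches from about 0.35 to 0.95 m from the base axis. Payload 17.4 kg.
Tool frame: the origin (TCP) lies between the finger pads; the fingertips stand 22 mm ahead of it and the grasp point (between the pads) lies 3 mm ahead of it (robot.tips_ahead is the distance from the TCP to the fingertips, in m); z points along the fingers, y is the line along which they close (so a half turn about z gives the same grasp; the last joint's range is limited). The gripper opens to 93 mm and grips with 3 to 60 N. Pads are 15 mm wide; open, the fingers measure 128 mm over their backs; the gripper's body (75 mm by 188 mm) begins 65 mm behind the grasp point.
Start: joints at [-0.038, 0.116, 1.442, -0, 1.584, -0.038], TCP at [0.675, -0, 0.241] pointing down, gripper open.
Joint ranges: [-2.83, 2.83], [-0.83, 2.19], [0.07, 2.5], [-1.14, 4.28], [0.01, 3], [-2.97, 2.97]. Speed limits (rad/s): [1.89, 1.89, 2.22, 3.14, 3.14, 3.14].

## Interface

Orientations are given as [roll, pitch, yaw] about the fixed x, y, z axes, in that order (R = Rz(yaw) Ry(pitch) Rx(roll)).
In Python, from rig import robot gives the robot as it stands.
- The arm moves only by the tool move_arm, never from a script. Its argument "deltas" is a list of rows, each a list of 6 numbers: the shift along the tool's x, y, z in units of 250 mm (1.0 is 250 mm), then the turn, a rotation vector about the tool's x, y, z in units of 180 degrees (1.0 is 180 degrees). A call has 1 to 5 rows; each row is the pose to reach, as a shift and turn from the pose commanded when the call began, along the tool's axes at that moment, turning the shorter way round; what a row does not reach only later rows make up. A row lasts 1/12 s, in which the tool goes at most 41.7 mm and 7.16 degrees, less where a joint would pass 70% of its speed; a pose out of reach is approached as far as the arm can. A call with a number of a shift or a turn outside -1 to 1 is refused whole. A call with a gripper value outside its range is refused whole. "claw" is the opening, from -1 (shut) to 1 (fully open), set as the call begins (left out, the last holds). The fingers move at their own pace and stop on an object; "grip_force" is the grip in N (left out, the last holds). Time passes only in rows, so rows that repeat a pose let the fingers close. It gives the time, the measured TCP pose, the force, the opening and the grip force at its end, in the units of the state.
- robot.state(): the state, without advancing time (a new reading comes with each control period).
- robot.capture(name): name is "scene" or "side" or "wrist"; returns a dict with "image" (420x560x3 uint8, red, green, blue), "depth" (420x560 float32, m along the optical axis (not along the pixel's ray), 0 where there is no reading), "fx", "fy", "cx", "cy" (pixels), "origin" and "orientation" of the camera in the world; the wrist camera has in their place "T_tool_cam" (4x4, takes a point from camera to tool coordinates, whose origin is the TCP and whose axes are the flange's). Camera axes: x right, y up, looking along -z (the intrinsics and any distortion apply to the point x, -y, -z); pixel columns grow to the right and rows downward; lengths in m; the calibration is good to about 2 mm. The wrist camera is an equidistant fisheye: a pixel r from the principal point sees the ray r / f radians off the axis. A picture is of the moment at which its call begins: read the wrist's pose just before it.
- robot.hand_in(): hands the job in; it is judged then, once.
Trained networks look in a picture, given as the dict that the camera call returned (one of the last four; its "shot" number tells which), for a name from the list of things; names that differ only in an ending like _2 or _b are one class to them, and where a whole thing is asked for, a point or a joint stands for the part that bears it (a point fixed in the world has none). Each returns a list of dicts, best first, with "score" (0 to 1); they miss things now and then, are a little off and sometimes report something else, mostly with a low value. They report only what shows in the picture. A call takes as long as a camera call. They do not tell look-alikes from the thing itself.
- robot.trace(picture, label): "mask" (420x560 bool, what is visible of it) and "centre" ([row, column] in pixels, amid what is visible of it).
The state is a dict: "t": time; "qpos": joint angles; "qvel": joint speeds; "joint_efforts": joint torques, N m; "position": TCP position; "tool_rot": TCP orientation; "wrist_force": force on the tool from outside, world axes, zero at the start; "moment": the same for the moment, N m; "grip_width": finger opening in m; "gripper_force": force on a finger pad.
Only numpy, scipy, OpenCV 4.12 (cv2) and the standard library are available. Lean on these libraries where they do the work, as an engineer would, in place of code of your own. Each camera call takes 0.05 s, during which the arm holds its last target. There are 200 camera calls.

## Working session

There is one attempt and no reset: what is moved stays moved. The work goes in short steps, Python scripts to look and compute and a tool call to move; the robot and the scene stay as the last step left them, time stands still between calls to the robot, and variables do not carry over. Pictures are saved under pics/ and viewed, at most 10 in all, crops included, and the job is handed in when it is done.

Besides the shell and the picture viewer there is one more tool, called after "Request:" as a command line: name --pt "numbers of a row" for each row, then --argument value for the rest. move_arm: Moves the arm, as the interface text tells. Its arguments: {"type":"object","properties":{"deltas":{"type":"array","items":{"type":"array","items":{"type":"number","minimum":-1,"maximum":1}}},"claw":{"type":"number"},"grip_force":{"type":"number"}},"required":["deltas"]}

```bash
mkdir -p pics
cat > h.py <<'E'
import numpy as np, cv2
from scipy.spatial.transform import Rotation as R
from rig import robot
def cloud(p):
    d=p["depth"]; r,c=np.mgrid[0:d.shape[0],0:d.shape[1]]
    P=np.stack([(c-p["cx"])/p["fx"]*d,-(r-p["cy"])/p["fy"]*d,-d],-1)
    o=np.array(p["orientation"],float)
    M=R.from_euler("xyz",o).as_matrix() if o.shape==(3,) else o
    return P@M.T+np.array(p["origin"])
def save(n,im,): cv2.imwrite(f"pics/{n}.png",cv2.cvtColor(im,cv2.COLOR_RGB2BGR))
E
python3 - <<'E'
from h import *
ims=[]
for n in ["scene","side"]:
    p=robot.capture(n); X=cloud(p); ims.append(p["image"])
    np.savez(f"{n}.npz",X=X,im=p["image"],d=p["depth"])
    print(n,p["origin"],p["orientation"],p["fx"])
    for l in ["isolator","iso_handle","board","board_rib","plinth","clip","bath","jar","beaker","screwdriver"]:
        for t in robot.trace(p,l)[:3]:
            m=t["mask"]&(p["depth"]>0)
            if m.sum()<5: continue
            Q=X[m]; print(l,round(t["score"],2),np.round(t["centre"]),m.sum(),np.round(np.median(Q,0),3),np.round(np.percentile(Q,2,0),3),np.round(np.percentile(Q,98,0),3))
    save(n,p["image"])
print(robot.state())
E
```

```text
scene [1.17588027 0.55370519 0.92712992] [0.78050737 0.01341062 2.17830586] 385.9855356260127
isolator 0.81 [307. 422.] 2467 [0.572 0.529 0.054] [0.495 0.468 0.009] [0.61  0.589 0.096]
isolator 0.67 [212. 389.] 1555 [0.306 0.319 0.053] [0.225 0.252 0.005] [0.343 0.375 0.096]
isolator 0.62 [259. 368.] 1980 [0.505 0.346 0.053] [0.426 0.273 0.005] [0.552 0.407 0.096]
iso_handle 0.68 [298. 426.] 520 [0.554 0.526 0.063] [0.493 0.5   0.05 ] [0.592 0.551 0.098]
iso_handle 0.67 [250. 369.] 340 [0.491 0.337 0.077] [0.457 0.311 0.056] [0.515 0.365 0.098]
iso_handle 0.55 [165. 274.] 132 [ 0.287 -0.147  0.02 ] [ 0.271 -0.198  0.009] [ 0.295 -0.109  0.027]
board 0.98 [204. 279.] 2854 [0.53  0.05  0.111] [ 0.459 -0.117  0.101] [0.592 0.186 0.141]
board 0.23 [250. 370.] 362 [0.49  0.337 0.073] [0.443 0.31  0.053] [0.514 0.365 0.098]
board_rib 0.56 [205. 280.] 2710 [0.53  0.052 0.111] [ 0.461 -0.115  0.105] [0.59  0.185 0.141]
board_rib 0.33 [249. 371.] 337 [0.49  0.338 0.076] [0.457 0.311 0.055] [0.515 0.365 0.098]
plinth 0.63 [206. 278.] 2761 [0.531 0.055 0.111] [ 0.459 -0.113  0.102] [0.592 0.185
[... 2249 characters left out ...]
142]
{'t': 1.1, 'qpos': array([-3.78009821e-02,  1.15972884e-01,  1.44156656e+00,  2.11489394e-05,
        1.58398708e+00, -3.78159398e-02]), 'qvel': array([ 0.00121605,  0.00029402,  0.00140264,  0.00028248, -0.00081011,
        0.00172359]), 'joint_efforts': array([-3.91677277e-04, -7.21025705e+01, -6.22755933e+01,  7.78917898e-02,
        1.86131598e-02, -6.94063772e-06]), 'position': array([ 6.75018473e-01, -4.35920131e-06,  2.40685206e-01]), 'tool_rot': array([ 3.14152576e+00, -1.86315022e-05,  1.57081156e+00]), 'wrist_force': array([-0.53417895, -1.0797974 ,  0.52613213]), 'moment': array([-0.06868975, -0.03157312, -0.03194533]), 'gripper_force': 0.0, 'grip_width': 0.09262026194072438}
```

Run:
```python
import numpy as np,cv2
a=np.load("scene.npz")["im"];b=np.load("side.npz")["im"]
cv2.imwrite("pics/a.png",np.hstack([cv2.resize(a,(800,600))])[...,::-1])
cv2.imwrite("pics/b.png",np.hstack([cv2.resize(a[190:350,330:490],(400,400),interpolation=2),cv2.resize(b[120:240,110:230],(400,400),interpolation=2)])[...,::-1])
```

```text
(no output)
```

View pics/a.png

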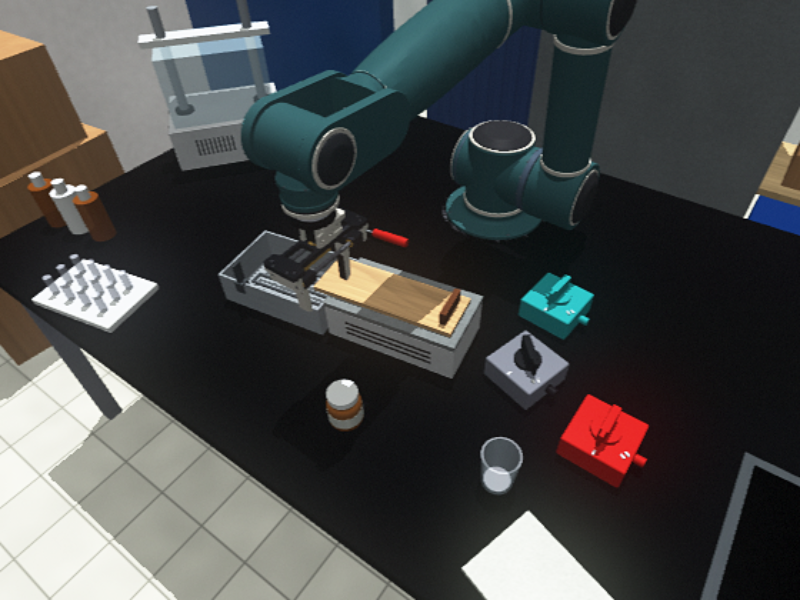

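View pics/b.png

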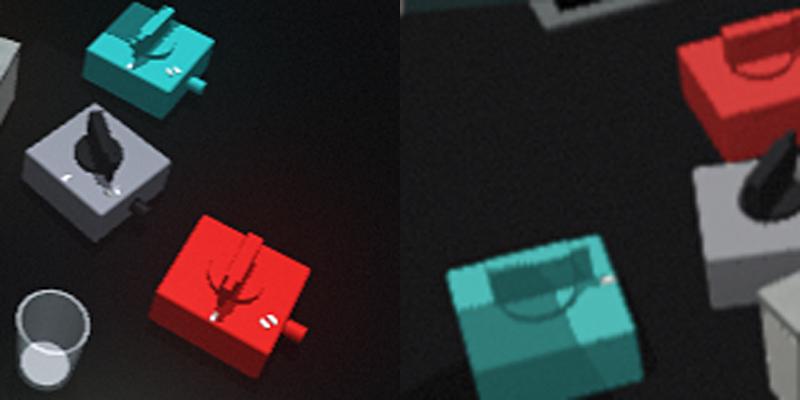

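```bash
cat > m.py <<'E'
from h import *
def rect(P,n):
    r=cv2.minAreaRect((P[:,:2]*1000).astype(np.float32)); print(n,len(P),np.round(r[0],1),np.round(r[1],1),round(r[2],2)); return r
E
python3 - <<'E'
from m import *
S={n:np.load(n+".npz") for n in ["scene","side"]}
for n,s in S.items():
    X=s["X"];im=s["im"].astype(int);x,y,z=X[...,0],X[...,1],X[...,2]; ok=s["d"]>0
    box=ok&(x>.40)&(x<.57)&(y>.25)&(y<.42)
    sat=im.max(-1)-im.min(-1)
    top=box&(abs(z-.055)<.004)&(im.mean(-1)>70)&(sat<60)
    rect(X[top],n+" iso top"); P=X[box&(z>.09)]; r=rect(P,"handle top")
    print(" handle axis pts", np.round(P[:,:2].mean(0),4), np.round(P[:,2].max(),4))
    w=box&(z>.05)&(z<.066)&(im.min(-1)>190)
    print("ribs",np.round(X[w][:,:3],3)[::max(1,w.sum()//12)].tolist())
    b=ok&(x>.42)&(x<.65)&(y>-.25)&(y<.25)&(im[...,0]-im[...,2]>25)
    rect(X[b&(abs(z-.112)<.005)],"board"); rect(X[b&(z>.13)&(z<.15)],"rib")
    rect(X[ok&(x>.40)&(x<.66)&(y>-.1)&(y<.25)&(abs(z-.1)<.004)&(sat<25)],"plinth top")
    k=ok&(x>.63)&(x<.70)&(y>-.32)&(y<-.26)&(z>.095)&(z<.14)
    rect(X[k],"blade"); print(np.round(np.percentile(X[k],[2,50,98],0),4).tolist())
E
```

```text
scene iso top 964 [482.5 335.9] [119.3 120.2] 74.02
handle top 122 [486.8 340.8] [74.8 16. ] 41.59
 handle axis pts [0.4857 0.3393] 0.0994
ribs [[0.529, 0.319, 0.056], [0.529, 0.322, 0.057], [0.527, 0.324, 0.057], [0.535, 0.319, 0.057], [0.532, 0.321, 0.055], [0.516, 0.374, 0.058], [0.516, 0.374, 0.055], [0.514, 0.377, 0.054], [0.518, 0.376, 0.053], [0.519, 0.379, 0.057]]
board 2473 [522.9  29.9] [113.5 319.3] 8.89
rib 102 [500.9 162.7] [82.9 14.6] 8.77
plinth top 1174 [515.6  56.3] [165.6 300.2] 9.14
blade 64 [ 659.2 -289.2] [24.7  8.6] 3.21
[[0.6494, -0.2923, 0.0985], [0.6611, -0.2884, 0.1167], [0.6708, -0.2845, 0.1348]]
side iso top 906 [479.8 335.9] [125.9 119.4] 73.63
handle top 130 [484.7 340. ] [77.7 17.1] 44.24
 handle axis pts [0.4812 0.335 ] 0.1017
ribs [[0.528, 0.32, 0.06], [0.531, 0.319, 0.06], [0.533, 0.318, 0.059]]
board 4819 [520.8  29.8] [113.5 323. ] 9.05
rib 246 [499.5 161.9] [81.1 18.1] 10.85
plinth top 1859 [514.4  57.1] [163.6 301.3] 8.69
blade 115 [ 656.6 -290.2] [24.   5.7] 10.06
[[0.646, -0.294, 0.0953], [0.6555, -0.2913, 0.1183], [0.6681, -0.2876, 0.1364]]
```

The three look-alikes are turquoise (scene px row 212, col 389), red (307, 422) and grey with a black handle (259, 368). I choose the grey one. The crop shows its nose at the rib pair. The box centre measures (0.4815, 0.336) at yaw −16°, with the handle at about 44°. The slide direction is −81°, the blade is about 0.2145 m beyond the plinth edge, and the travel is about 177 mm.

Request:
move_arm --pt "0.672 -0.387 0.14 0 0 0.128" --pt "0.672 -0.387 0.14 0 0 0.128" --pt "0.672 -0.387 0.14 0 0 0.128" --pt "0.672 -0.387 0.14 0 0 0.128" --pt "0.672 -0.387 0.14 0 0 0.128" --claw 1

```text
t: 1.52
position: [0.5765, 0.1701, 0.2052]
tool_rot: [-3.141, -0.0, 1.167]
wrist_force: [0.9, -0.0, 0.2]
grip_width: 0.0928
gripper_force: 0.0
```

Request:
move_arm --pt "0.467 -0.619 0.2 0 0 0.128" --pt "0.467 -0.619 0.2 0 0 0.128" --pt "0.467 -0.619 0.2 0 0 0.128" --pt "0.467 -0.619 0.2 0 0 0.128" --pt "0.467 -0.619 0.2 0 0 0.128"

```text
t: 1.93
position: [0.4802, 0.3375, 0.1554]
tool_rot: [3.142, -0.0, 0.763]
wrist_force: [0.3, 0.3, 0.2]
grip_width: 0.0929
gripper_force: 0.0
```

Request:
move_arm --pt "0 0 0 0 0 0" --pt "0 0 0 0 0 0"

```text
t: 2.1
position: [0.4804, 0.3373, 0.1551]
tool_rot: [-3.141, 0.001, 0.77]
wrist_force: [0.4, -0.1, -0.1]
grip_width: 0.0929
gripper_force: 0.0
```

Run:
```python
from h import *
s=robot.state(); p=robot.capture("wrist"); save("w1",p["image"]); print(s["position"],s["tool_rot"],s["qpos"],p["T_tool_cam"],p["fx"],p["cx"],p["cy"])
```

```text
[0.48038443 0.33727665 0.1551473 ] [-3.14141524e+00  8.51226390e-04  7.69702936e-01] [ 5.68672666e-01 -3.86751979e-02  1.74001225e+00  3.90585218e-06
  1.44112511e+00  1.36976563e+00] [[ 7.54970019e-04  9.60564527e-01  2.78056146e-01  7.73987654e-02]
 [ 9.99999570e-01 -8.74961655e-04  3.07446661e-04  1.26245869e-03]
 [ 5.38610822e-04  2.78055794e-01 -9.60564774e-01 -1.45003604e-01]
 [ 0.00000000e+00  0.00000000e+00  0.00000000e+00  1.00000000e+00]] 325.19226210127806 281.77568381755566 211.92015485701393
```

View pics/w1.png

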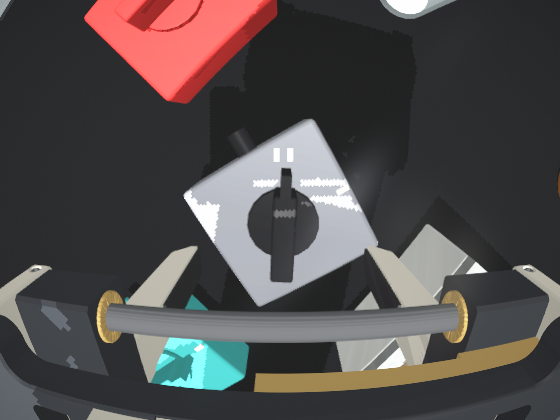

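The wrist view confirms the choice. The black handle on the grey box is upright at col 285, its nose is at the pair of ribs (283, 155), and the single rib is to the right (345, 187). Descending.

Request:
move_arm --pt "0 0.004 0.13 0 0 0" --pt "0 0.004 0.26 0 0 0" --pt "0 0.004 0.26 0 0 0"

```text
t: 2.4
position: [0.4811, 0.3329, 0.0853]
tool_rot: [-3.14, 0.007, 0.765]
wrist_force: [-1.7, -0.0, -1.4]
grip_width: 0.093
gripper_force: 0.0
```

Request:
move_arm --pt "0 0 0 0 0 0" --pt "0 0 0 0 0 0" --pt "0 0 0 0 0 0" --pt "0 0 0 0 0 0" --pt "0 0 0 0 0 0" --claw -1 --grip_force 30

```text
t: 2.82
position: [0.4828, 0.3355, 0.0921]
tool_rot: [3.141, -0.002, 0.766]
wrist_force: [0.4, 0.1, -0.2]
grip_width: 0.064
gripper_force: 0.0
```

Request:
move_arm --pt "0 0 0 0 0 0" --pt "0 0 0 0 0 0" --pt "0 0 0 0 0 0" --pt "0 0 0 0 0 0" --pt "0 0 0 0 0 0"

```text
t: 3.23
position: [0.4822, 0.3353, 0.0906]
tool_rot: [-3.142, 0.0, 0.767]
wrist_force: [0.0, 0.8, 1.0]
grip_width: 0.0306
gripper_force: 0.0
```

Request:
move_arm --pt "0 0 0 0 0 0" --pt "0 0 0 0 0 0" --pt "0 0 0 0 0 0" --pt "0 0 0 0 0 0"

```text
t: 3.57
position: [0.481, 0.3364, 0.0906]
tool_rot: [-3.138, 0.001, 0.767]
wrist_force: [-11.7, 9.2, 2.9]
grip_width: 0.0157
gripper_force: 29.9
```

Request:
move_arm --pt "0 -0.006 0 0 0 0" --pt "0 -0.006 0 0 0 0.035" --pt "0 -0.006 0 0 0 0.07" --pt "0 -0.006 0 0 0 0.105" --pt "0 -0.006 0 0 0 0.14"

```text
t: 3.98
position: [0.481, 0.3362, 0.0906]
tool_rot: [3.141, 0.001, 0.321]
wrist_force: [-2.3, -3.1, 1.5]
grip_width: 0.0159
gripper_force: 29.9
```

Request:
move_arm --pt "0 0 0 0 0 0.035" --pt "0 0 0 0 0 0.07" --pt "0 0 0 0 0 0.105" --pt "0 0 0 0 0 0.14" --pt "0 0 0 0 0 0.17"

```text
t: 4.4
position: [0.481, 0.3356, 0.0906]
tool_rot: [3.14, 0.0, -0.213]
wrist_force: [-2.4, -6.9, 3.5]
grip_width: 0.0159
gripper_force: 29.9
```

Request:
move_arm --pt "0 0 0 0 0 0.02" --pt "0 0 0 0 0 0.03" --pt "0 0 0 0 0 0.03"

```text
t: 4.65
position: [0.4811, 0.3356, 0.0906]
tool_rot: [3.14, -0.0, -0.304]
wrist_force: [-1.8, -7.6, 4.0]
grip_width: 0.0157
gripper_force: 30.4
```

Run:
```python
from h import *
s=robot.state(); print(s["tool_rot"],s["moment"],s["qpos"][5])
```

```text
[ 3.13969211e+00 -2.28954153e-04 -3.03589916e-01] [-1.20493563  0.39838033  0.59309068] 2.440925655312463
```

Request:
move_arm --pt "0 0 0 0 0 0" --pt "0 0 0 0 0 0" --pt "0 0 0 0 0 0" --pt "0 0 0 0 0 0" --pt "0 0 0 0 0 0" --claw 1

```text
t: 5.07
position: [0.4812, 0.3364, 0.0906]
tool_rot: [-3.141, 0.0, -0.302]
wrist_force: [-0.2, 0.2, 0.9]
grip_width: 0.0445
gripper_force: 0.0
```

Request:
move_arm --pt "0 0 -0.16 0 0 0" --pt "0 0 -0.32 0 0 0" --pt "0 0 -0.48 0 0 0" --pt "0 0 -0.48 0 0 0"

```text
t: 5.4
position: [0.4829, 0.3375, 0.2194]
tool_rot: [-3.134, -0.007, -0.301]
wrist_force: [-0.4, 0.8, 1.2]
grip_width: 0.0712
gripper_force: 0.0
```

Run:
```python
from m import *
for n in ["scene","side"]:
    p=robot.capture(n);X=cloud(p);z=X[...,2];x=X[...,0];y=X[...,1]
    box=(p["depth"]>0)&(x>.40)&(x<.57)&(y>.25)&(y<.42)
    rect(X[box&(z>.088)&(z<.105)],n+" handle")
s=robot.state();print(s["position"],s["tool_rot"],s["t"])
p=robot.capture("wrist"); save("w2",p["image"])
```

```text
scene handle 139 [486.9 335.7] [17.4 77.8] 75.74
side handle 172 [485.5 333.8] [22.  75.1] 77.94
[0.48165492 0.336714   0.21236005] [-3.13912697e+00 -2.02544169e-03 -3.01504651e-01] 5.5
```

View pics/w2.png

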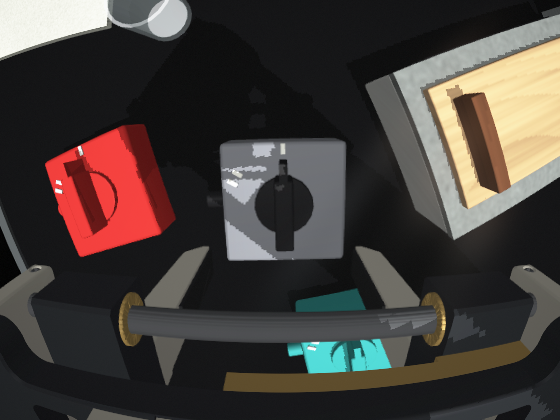

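The handle (col 284) now points its nose at the single rib (283, 148), so the isolator is off. Next is the rib.

Request:
move_arm --pt "0.278 0.64 0 0 0 -0.146" --pt "0.278 0.64 0 0 0 -0.146" --pt "0.278 0.64 0 0 0 -0.146" --pt "0.278 0.64 0.08 0 0 -0.146" --pt "0.278 0.64 0.08 0 0 -0.146" --claw 1

```text
t: 5.97
position: [0.4994, 0.1594, 0.1878]
tool_rot: [3.141, 0.003, 0.164]
wrist_force: [-0.6, 1.2, -0.1]
grip_width: 0.093
gripper_force: 0.0
```

Request:
move_arm --pt "0 0 0 0 0 0" --pt "0 0 0 0 0 0" --pt "0 0 0 0 0 0"

```text
t: 6.22
position: [0.4998, 0.1633, 0.1899]
tool_rot: [-3.141, 0.001, 0.157]
wrist_force: [-0.5, 0.4, -0.6]
grip_width: 0.093
gripper_force: 0.0
```

Run:
```python
from h import *
s=robot.state(); p=robot.capture("wrist"); save("w3",p["image"]); print(s["position"],s["tool_rot"],s["t"])
```

```text
[0.49979719 0.16330572 0.18985674] [-3.14149448e+00  1.29252963e-03  1.56629762e-01] 6.2167
```

View pics/w3.png

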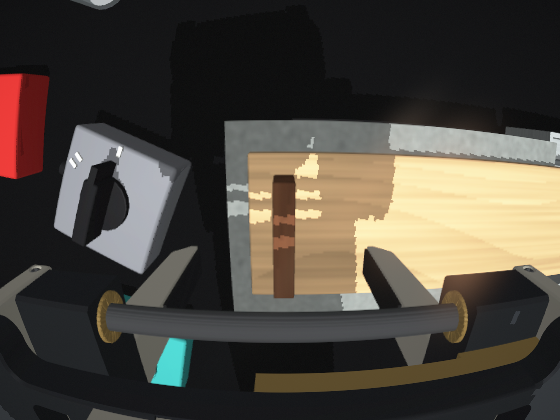

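The rib is upright at cols 274–296 and centred between the fingers, with the tool aligned to it.

Request:
move_arm --pt "0 0 0.07 0 0 0" --pt "0 0 0.13 0 0 0" --pt "0 0 0.17 0 0 0" --pt "0 0 0.19 0 0 0" --pt "0 0 0.198 0 0 0"

```text
t: 6.68
position: [0.4997, 0.1634, 0.1404]
tool_rot: [3.142, 0.001, 0.158]
wrist_force: [-1.0, -0.0, 0.5]
grip_width: 0.093
gripper_force: 0.0
```

Request:
move_arm --pt "0 0 0 0 0 0" --pt "0 0 0 0 0 0" --pt "0 0 0 0 0 0" --pt "0 0 0 0 0 0" --pt "0 0 0 0 0 0" --claw -0.4 --grip_force 40

```text
t: 7.1
position: [0.5002, 0.163, 0.1416]
tool_rot: [-3.142, -0.001, 0.157]
wrist_force: [-0.2, 0.1, -0.2]
grip_width: 0.0642
gripper_force: 0.0
```

Request:
move_arm --pt "0 0 0 0 0 0" --pt "0 0 0 0 0 0" --pt "0 0 0 0 0 0" --pt "0 0 0 0 0 0" --pt "0 0 0 0 0 0" --claw -1

```text
t: 7.52
position: [0.5, 0.1629, 0.1412]
tool_rot: [-3.142, 0.0, 0.157]
wrist_force: [0.4, 0.3, -0.8]
grip_width: 0.0311
gripper_force: 0.0
```

Request:
move_arm --pt "0 0 0 0 0 0" --pt "0 0 0 0 0 0" --pt "0 0 0 0 0 0" --pt "0 0 0 0 0 0" --pt "0 0 0 0 0 0"

```text
t: 7.93
position: [0.5, 0.1629, 0.1411]
tool_rot: [3.141, 0.0, 0.157]
wrist_force: [0.3, -1.2, 0.3]
grip_width: 0.014
gripper_force: 40.0
```

Request:
move_arm --pt "0 0.03 0 0 0 0" --pt "0 0.08 0 0 0 0" --pt "0 0.14 0 0 0 0" --pt "0 0.2 0 0 0 0" --pt "0 0.26 0 0 0 0"

```text
t: 8.35
position: [0.5102, 0.0977, 0.1411]
tool_rot: [-3.141, 0.0, 0.157]
wrist_force: [0.1, 3.3, -0.4]
grip_width: 0.0134
gripper_force: 40.0
```

Request:
move_arm --pt "0 0.06 0 0 0 0" --pt "0 0.12 0 0 0 0" --pt "0 0.18 0 0 0 0" --pt "0 0.24 0 0 0 0" --pt "0 0.28 0 0 0 0"

```text
t: 8.77
position: [0.5212, 0.0281, 0.1413]
tool_rot: [-3.141, -0.0, 0.156]
wrist_force: [-0.4, 4.2, 1.1]
grip_width: 0.0141
gripper_force: 40.0
```

Request:
move_arm --pt "0 0.03 0 0 0 0" --pt "0 0.05 0 0 0 0" --pt "0 0.06 0 0 0 0" --pt "0 0.06 0 0 0 0" --pt "0 0.06 0 0 0 0"

```text
t: 9.18
position: [0.5235, 0.0144, 0.1411]
tool_rot: [3.14, 0.0, 0.157]
wrist_force: [0.8, -4.3, 1.5]
grip_width: 0.014
gripper_force: 40.0
```

```bash
cat > meas.py <<'E'
from m import *
u=np.array([np.cos(np.radians(-81)),np.sin(np.radians(-81))]); v=np.array([-u[1],u[0]]); e=np.array([.538,-.0915])
for n in ["scene","side"]:
    p=robot.capture(n);X=cloud(p);z=X[...,2];im=p["image"].astype(int);ok=p["depth"]>0
    a=(X[...,:2]-e)@u; w=(X[...,:2]-e)@v
    b=ok&(abs(w)<.075)&(a>-.32)&(a<.26)&(abs(z-.112)<.009)&(im[...,0]-im[...,2]>25)
    rect(X[b],n+" board"); f=b&(abs(w)<.035)&(a>0)
    print(" front a", np.round(np.percentile(a[f],[95,98,99.5,100]),4),"w 1/99",np.percentile(w[b],[1,99]).round(4))
    for lo in [-.2,-.1,0,.1,.15]:
        g=b&(a>lo)&(a<lo+.05)
        if g.sum()>20: print("  z at a",lo,np.median(z[g]).round(4))
    k=ok&(abs(a-.215)<.025)&(abs(w-.0875)<.018)&(z>.095)&(z<.14)
    if k.sum(): print(" blade a",np.round(np.percentile(a[k],[3,25,50,75,97]),4),k.sum(),"w",np.median(w[k]).round(4))
    save(n+"2",p["image"])
s=robot.state();print(s["position"],s["tool_rot"],s["wrist_force"],s["moment"],s["t"])
E
python3 meas.py
```

```text
scene board 2282 [ 546.9 -116.9] [115.5 320.5] 9.38
 front a [0.1763 0.1823 0.1847 0.1868] w 1/99 [-0.05    0.0596]
  z at a -0.1 0.111
  z at a 0 0.111
  z at a 0.1 0.111
  z at a 0.15 0.1113
 blade a [0.2105 0.2124 0.2133 0.2143 0.217 ] 68 w 0.0899
side board 6247 [ 544.5 -117.9] [114.1 322.2] 8.89
 front a [0.1825 0.1864 0.1872 0.1881] w 1/99 [-0.053   0.0555]
  z at a -0.1 0.1125
  z at a 0 0.1124
  z at a 0.1 0.1123
  z at a 0.15 0.1122
 blade a [0.2126 0.215  0.2162 0.2167 0.2174] 116 w 0.0854
[0.52350602 0.0147048  0.14114031] [3.14068671e+00 1.68707550e-05 1.57311731e-01] [ 0.58080197 -4.26614989  0.83024446] [-0.51557908  0.02849841 -0.01186885] 9.2833
```

Request:
move_arm --pt "0 0.03 0 0 0 0" --pt "0 0.06 0 0 0 0" --pt "0 0.09 0 0 0 0" --pt "0 0.105 0 0 0 0" --pt "0 0.11 0 0 0 0"

```text
t: 9.7
position: [0.5279, -0.0123, 0.1414]
tool_rot: [-3.141, -0.0, 0.157]
wrist_force: [-1.0, 7.1, 3.7]
grip_width: 0.0139
gripper_force: 40.0
```

Request:
move_arm --pt "0 0 0 0 0 0" --pt "0 0 0 0 0 0" --pt "0 0 0 0 0 0" --pt "0 0 0 0 0 0" --pt "0 0 0 0 0 0"

```text
t: 10.12
position: [0.5279, -0.0123, 0.1412]
tool_rot: [3.141, -0.0, 0.157]
wrist_force: [1.4, 1.2, 2.4]
grip_width: 0.0138
gripper_force: 40.0
```

```bash
python3 meas.py; python3 -c "
import cv2
a=cv2.imread('pics/side2.png');b=cv2.imread('pics/scene2.png')
cv2.imwrite('pics/f.png',cv2.hconcat([cv2.resize(a[220:400,230:470],(400,300)),cv2.resize(b[130:280,130:330],(400,300))]))"
```

```text
scene board 2241 [ 550.4 -143.8] [114.8 321. ] 9.1
 front a [0.2024 0.2088 0.2121 0.2138] w 1/99 [-0.0494  0.0601]
  z at a -0.1 0.1109
  z at a 0 0.111
  z at a 0.1 0.111
  z at a 0.15 0.1108
 blade a [0.2104 0.2125 0.2136 0.2147 0.2173] 66 w 0.09
side board 6512 [ 548.7 -145.1] [113.4 321.6] 9.01
 front a [0.2083 0.2132 0.2143 0.2154] w 1/99 [-0.0528  0.0561]
  z at a -0.1 0.1123
  z at a 0 0.1124
  z at a 0.1 0.1122
  z at a 0.15 0.1121
 blade a [0.2123 0.2152 0.2162 0.2167 0.2173] 112 w 0.0847
[ 0.52789318 -0.01231698  0.14122499] [ 3.14151384e+00 -2.81432703e-04  1.57192797e-01] [2.51647385 1.60797963 2.32338837] [ 0.44704423 -0.20020429  0.03341637] 10.2167
```

View pics/f.png

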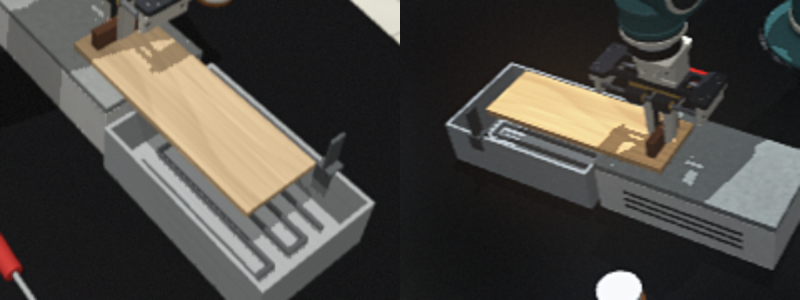

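The board is level and its front edge is in line with the blade: edge at 0.214 m from the plinth edge, blade centre at 0.2144 m. It is still held by the rib and clear of the bath and clip. Handing in.

```bash
python3 -c "
from rig import robot
print(robot.hand_in())"
```

```text
the job is handed in; nothing more can be done
None
```

I turned the isolator off first, then slid the board out until its front edge was within about 1 mm of the marker blade by camera measurement; the gripper still holds it level by the rib, and the job is handed in, though no verdict came back.

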